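# Load, secure and run home the lock-marking tray

### The arm

A 6-joint arm with a two-finger parallel gripper is mounted at the origin on the work surface. World frame = base frame: x ahead of the robot, y to its left, z up, the work surface at z = 0. Lengths are in m, angles in rad, forces in N, time in s.
With the tool pointing down it reaches from about 0.425 to 0.95 m from the base axis. Payload 3.5 kg.
Tool frame: the origin (TCP) lies on the centre line of the jaws, within the pads' length; the fingertips stand 14 mm ahead of it and the grasp point (between the pads) lies 5 mm behind it (tips_ahead is the distance from the TCP to the fingertips, in m); y points along the fingers, z is the direction in which the jaws open and shut, and the axes are right-handed (so a half turn about y gives the same grasp; the last joint's range is limited). The gripper opens to 85 mm and grips with 20 to 120 N. Pads are 22 mm wide; open, the fingers measure 114 mm over their backs; the gripper's body (76 mm by 85 mm) begins 54 mm behind the grasp point. The pads swing forward as they close: fully open they stand 13 mm farther back than shut.
Start: joints at [1.069, 0.286, 1.577, -0, 1.279, -0.15], TCP at [0.233, 0.634, 0.245] pointing down, gripper open.
Joint ranges: [-2.77, 2.77], [-0.9, 2.22], [0.21, 2.48], [-1.53, 4.67], [0.24, 2.81], [-2.84, 2.84]. Speed limits (rad/s): [2.79, 2.79, 3.14, 3.14, 3.14, 3.14].

### API

Orientations are given as a unit quaternion [x, y, z, w].
In Python, from plant import get_state, read_camera, sign_off, tips_ahead gives the robot as it stands.
- The arm moves only by the tool send_rows, never from a script. Its argument "plan" is a list of rows, each a list of 2 entries, a list of its own where there are three numbers: the shift along the tool's x, y, z in units of 12 cm (1.0 is 12 cm), then the turn, a rotation vector about the tool's x, y, z in units of 360 degrees (1.0 is 360 degrees). In form: [[[tx, ty, tz], [rx, ry, rz]], ...]. A call has 1 to 12 rows; each row shifts and turns the commanded pose from where the row before left it, along the tool's axes as they then stand; what a row does not reach is not made up. A row lasts 1/10 s, in which the tool goes at most 50 mm and 8.59 degrees, less where a joint would pass 70% of its speed; a pose out of reach is approached as far as the arm can. A call with a number of a shift or a turn outside -1 to 1 is refused whole. A call with a gripper value outside its range is refused whole. "gripper" is the closure, from 0 (fully open) to 1 (shut), set as the call begins (left out, the last holds). The fingers move at their own pace and stop on an object; "grip_force" is the grip in N (left out, the last holds). Time passes only in rows, so rows that do not move let the fingers close. It gives the time, the measured TCP pose, the force and the opening at its end, in the units of the state.
- get_state(): the state, without advancing time (a new reading comes with each control period).
- read_camera(name): name is "scene" or "top" or "wrist"; returns a dict with "img" (480x640x3 uint8, blue, green, red), "fx", "fy", "cx", "cy" (pixels), "world_from_camera" (4x4, takes a point from camera to world coordinates); the wrist camera has in their place "mount" (4x4, takes a point from camera to tool coordinates, whose origin is the TCP and whose axes are the tool frame's). Camera axes: x right, y down, z forward; pixel columns grow to the right and rows downward; lengths in m; the calibration is good to about 2 mm. A picture is of the moment at which its call begins: read the wrist's pose just before it. There is no depth.
- sign_off(): hands the job in, once; it reports no verdict.
The state is a dict: "time": time; "qpos": joint angles; "dq": joint speeds; "joint_efforts": joint torques, N m; "eef_pos": TCP position; "tcp_rot": TCP orientation; "contact_force": force on the tool from outside, world axes, zero at the start; "wrist_torque": the same for the moment, N m; "opening": opening from 0.0 (shut) to 1.0 (fully open).
Only numpy, scipy, OpenCV 4.12 (cv2) and the standard library are available. Lean on these libraries where they do the work, as an engineer would, in place of code of your own. Each camera call takes 0.05 s, during which the arm holds its last target. There are 200 camera calls.

### The job

Load every lock case lying on the counter into the pulled-out tray of the marking machine: flat on the tray, side by side in one row, their long sides parallel to the right-hand fence, the row pushed square and flush into the corner of the two fences with no gaps. Then turn the wooden keeper bar fully across the cases, and only after that press the slide's release lever down and push the tray fully home. Leave the can, the carton and the roll of tape where they are.

Things in the scene. Friction and masses are not known exactly. Their poses are not given: they have to be found in the camera images.
- case1: a plain steel lock case, a closed flat box 110 (its x) x 50 (its y) x 30 mm high, 0.25 to 0.5 kg, two dark holes and four brass rivets on top; origin at the centre of its underside. Two or three of these identical cases lie flat on the counter to the robot's left; an absent one reads None. Gripped across its 50 mm width
- case2: a plain steel lock case, a closed flat box 110 (its x) x 50 (its y) x 30 mm high, 0.25 to 0.5 kg, two dark holes and four brass rivets on top; origin at the centre of its underside. Two or three of these identical cases lie flat on the counter to the robot's left; an absent one reads None. Gripped across its 50 mm width
- case3: a plain steel lock case, a closed flat box 110 (its x) x 50 (its y) x 30 mm high, 0.25 to 0.5 kg, two dark holes and four brass rivets on top; origin at the centre of its underside. Two or three of these identical cases lie flat on the counter to the robot's left; an absent one reads None. Gripped across its 50 mm width
- tray_corner (a point): inside corner of the tray's two fences at deck level, 30 mm above the counter; turns and moves with the tray. x = the way the tray slides home (away from the robot), y left along the far fence. The fences' inner faces are its x = 0 (far) and y = 0 (right-hand) planes; 22 mm high, 15 mm thick. Close-packed cases have their centres at x = -55 and y = 25, 75, 125 mm, long sides along x
- marker: the fixed marking machine that carries the tray, turned up to 0.2 rad and shifted from start to start; its frame is parallel to tray_corner. The dark steel tray deck spans x -175 to +15, y -15 to +235 mm of tray_corner; its near and left sides have no fence. The machine's grey housing, 85 mm high, begins 120 mm beyond the far fence's inner face with the tray pulled out
- tray (a joint): slide of the tray (m): 0 pulled out and locked, 0.09 fully home; friction about 4 N, stays where left. While the release lever is up the tray cannot go home, so it stands firm when cases are pushed against the far fence
- tray_pull (a point): centre of the near face of the tray's pull, an upright plate 60 mm wide (along y), 8 mm thick, standing 36 mm up from the deck at its near left edge; this point is 20 mm above the deck. Push here along +x of tray_corner to run the tray home
- keeper (a joint): angle of the wooden keeper bar (rad), counter-clockwise from above: 0 points away from the robot along the right-hand fence (open), 1.57 (stop) lies across the cases (closed). Starts at -0.35 to 0.1, stays where left (about 1.2 N at the knob). 18 mm wide, 12 mm thick, underside 33 mm above the deck, so it passes 3 mm over the cases' tops; reaches 165 mm from its pivot
- keeper_pivot (a point): the bar's vertical pivot on the right-hand fence, 90 mm nearer the robot than the far fence's inner face and 7.5 mm outside the right-hand fence's inner face, at the height of the bar's top
- keeper_knob (a point): the middle of the upright black knob on the bar (22 mm across, 25 mm tall, this point 12.5 mm above the bar's top, 58 mm above the deck), 100 mm from the pivot
- release (a joint): angle of the slide's release lever (rad): 0 up and locked, 0.42 fully down (stop); stays where left, needs about 4 N at the pad; the tray is free above about 0.3
- release_pad (a point): top centre of the lever's black pad, 30 x 34 mm, 45 mm to the right of the right-hand fence's inner face, 51 mm above the counter when up; pressing straight down swings it about 28 mm down. The lever's hinge is 70 mm beyond this point and the pad faces up
- can: a loose black and silver drinks can 66 mm across, 115 mm high; origin at the centre of its underside; leave it alone
- blanks: a loose carton of key blanks 90 x 65 x 50 mm; origin at the centre of its underside; leave it alone
- tape: a loose pale roll of tape 90 mm across, 20 mm high, lying flat; origin at the centre of its underside; leave it alone

How it is judged:
On the way, in this order (a step that is already met when the one before it is completed fails the run):
1. every case lies in the tray in a row flush in the fence corner, the keeper still open (x of case1 in the frame of tray_corner between -0.0585 and -0.052 m and angle between the x axis of each of case1, case2, case3 and the x axis of tray_corner, either way round below 0.04 rad and angle between each of case1, case2, case3's own z axis and vertical below 0.05 rad and z of case1 in the frame of tray_corner between -0.004 and 0.004 m and (y of case1 in the frame of tray_corner between 0.022 and 0.029 m or y of case1 in the frame of tray_corner between 0.072 and 0.08 m or y of case1 in the frame of tray_corner between 0.122 and 0.131 m) and linear speed of each of case1, case2, case3 below 0.01 m/s and x of case2 in the frame of tray_corner between -0.0585 and -0.052 m and z of case2 in the frame of tray_corner between -0.004 and 0.004 m and (y of case2 in the frame of tray_corner between 0.022 and 0.029 m or y of case2 in the frame of tray_corner between 0.072 and 0.08 m or y of case2 in the frame of tray_corner between 0.122 and 0.131 m) and x of case3 in the frame of tray_corner between -0.0585 and -0.052 m and z of case3 in the frame of tray_corner between -0.004 and 0.004 m and (y of case3 in the frame of tray_corner between 0.022 and 0.029 m or y of case3 in the frame of tray_corner between 0.072 and 0.08 m or y of case3 in the frame of tray_corner between 0.122 and 0.131 m) and (y of case1 in the frame of tray_corner between 0.022 and 0.029 m or y of case2 in the frame of tray_corner between 0.022 and 0.029 m or y of case3 in the frame of tray_corner between 0.022 and 0.029 m) and (y of case1 in the frame of tray_corner between 0.072 and 0.08 m or y of case2 in the frame of tray_corner between 0.072 and 0.08 m or y of case3 in the frame of tray_corner between 0.072 and 0.08 m) and value of joint keeper below 0.8 rad), for 0.2 s.
2. the keeper bar is turned across the cases, the release lever still up (value of joint keeper above 1.45 rad and value of joint release below 0.25 rad), for 0.2 s.
3. the release lever is pressed down, the tray still out (value of joint release above 0.28 rad and value of joint tray below 0.05 m), for 0.1 s.
4. the tray is home (value of joint tray above 0.085 m), for 0.2 s.
At the end, for the whole second after the job is handed in: Every case lies flat and still on the tray in one row in the corner, within 3.5 mm of the far fence, 0.04 rad of square and 4, 5, 6 mm (first, second, third) of its close-packed place; the keeper is at least 1.45 rad round; the tray is within 5 mm of home (x of case1 in the frame of tray_corner between -0.0585 and -0.052 m and angle between the x axis of each of case1, case2, case3 and the x axis of tray_corner, either way round below 0.04 rad and angle between each of case1, case2, case3's own z axis and vertical below 0.05 rad and z of case1 in the frame of tray_corner between -0.004 and 0.004 m and (y of case1 in the frame of tray_corner between 0.022 and 0.029 m or y of case1 in the frame of tray_corner between 0.072 and 0.08 m or y of case1 in the frame of tray_corner between 0.122 and 0.131 m) and linear speed of each of case1, case2, case3 below 0.01 m/s and x of case2 in the frame of tray_corner between -0.0585 and -0.052 m and z of case2 in the frame of tray_corner between -0.004 and 0.004 m and (y of case2 in the frame of tray_corner between 0.022 and 0.029 m or y of case2 in the frame of tray_corner between 0.072 and 0.08 m or y of case2 in the frame of tray_corner between 0.122 and 0.131 m) and x of case3 in the frame of tray_corner between -0.0585 and -0.052 m and z of case3 in the frame of tray_corner between -0.004 and 0.004 m and (y of case3 in the frame of tray_corner between 0.022 and 0.029 m or y of case3 in the frame of tray_corner between 0.072 and 0.08 m or y of case3 in the frame of tray_corner between 0.122 and 0.131 m) and (y of case1 in the frame of tray_corner between 0.022 and 0.029 m or y of case2 in the frame of tray_corner between 0.022 and 0.029 m or y of case3 in the frame of tray_corner between 0.022 and 0.029 m) and (y of case1 in the frame of tray_corner between 0.072 and 0.08 m or y of case2 in the frame of tray_corner between 0.072 and 0.08 m or y of case3 in the frame of tray_corner between 0.072 and 0.08 m) and value of joint keeper above 1.45 rad and value of joint tray above 0.085 m); the robot touches nothing.
It fails at once if the can is moved more than 3 cm (distance of can from where it was at the start of the episode above 0.03 m).
It fails at once if the carton is moved more than 3 cm (distance of blanks from where it was at the start of the episode above 0.03 m).
It fails at once if the roll of tape is moved more than 3 cm (distance of tape from where it was at the start of the episode above 0.03 m).
Of case1, case2, case3 only 2 to 3 are there at a start; the rules pass over those that are not, and their reading is None.
At some moment in a run one of case1, case2, case3 may be knocked a few centimetres aside while the robot is not near it.
Once in a run the grip may slacken for a moment while it holds something.
It also fails if it takes over 210 s, if anything falls off the work surface, if the arm or the gripper's body presses on something with over 40 N, if the wrist force passes 120 N, or if a joint passes its speed limit or range.

## Working session

There is one attempt and no reset: what is moved stays moved. The work goes in short steps, Python scripts to look and compute and a tool call to move; the robot and the scene stay as the last step left them, time stands still between calls to the robot, and variables do not carry over. Pictures are saved under pics/ and viewed, about 12 in all and at most 16, crops included, and the job is handed in when it is done.

Besides the shell and the picture viewer there is one more tool, called after "Request:" as name(argument=value, ...) on one line, values as JSON. send_rows: Moves the arm, as the interface text tells. Its arguments: {"type":"object","properties":{"plan":{"type":"array"},"gripper":{"type":"number"},"grip_force":{"type":"number"}},"required":["plan"]}

```bash
mkdir -p pics; ls
python3 - <<'E'
from plant import *
import cv2,numpy as np
np.set_printoptions(precision=4,suppress=True)
print(get_state(), tips_ahead)
for n in ("top","scene"):
    c=read_camera(n); cv2.imwrite(f"pics/{n}0.png",c["img"]); print(n,c["fx"],c["fy"],c["cx"],c["cy"]); print(c["world_from_camera"])
c=read_camera("wrist");print(c["mount"],c["fx"])
E
```

```text
pics
{'time': 0.0, 'qpos': array([ 1.069 ,  0.2872,  1.5782,  0.    ,  1.2786, -0.15  ]), 'dq': array([-0.0005, -0.0004, -0.    ,  0.    ,  0.0013, -0.    ]), 'joint_efforts': array([ -0.0009, -40.596 , -29.2638,  -0.0002,   0.0057,  -0.    ]), 'eef_pos': array([0.2323, 0.6331, 0.2439]), 'tcp_rot': array([ 0.697 , -0.124 ,  0.1235, -0.6954]), 'contact_force': array([-0.0009, -0.703 ,  0.0643]), 'wrist_torque': array([ 0.0491, -0.0109, -0.016 ]), 'opening': 1.001938512695151} 0.014
top 434.84348707636184 434.84348707636184 326.9237750226776 240.20534834532114
[[-0.0282 -0.9984  0.0498  0.4043]
 [-0.9995  0.0276 -0.0126  0.0298]
 [ 0.0112 -0.0501 -0.9987  1.1761]
 [ 0.      0.      0.      1.    ]]
scene 485.6828978863117 485.6828978863117 326.84698910103594 235.27030020407565
[[-0.4299  0.557  -0.7106  1.2927]
 [ 0.9028  0.2758 -0.3301  0.4236]
 [ 0.0121 -0.7834 -0.6214  0.8261]
 [ 0.      0.      0.      1.    ]]
[[ 0.0002  0.9517  0.3071 -0.0784]
 [ 0.0009 -0.3071  0.9517 -0.1281]
 [ 1.      0.0001 -0.0009 -0.0004]
 [ 0.      0.      0.      1.    ]] 416.90195131308207
```

View pics/top0.png

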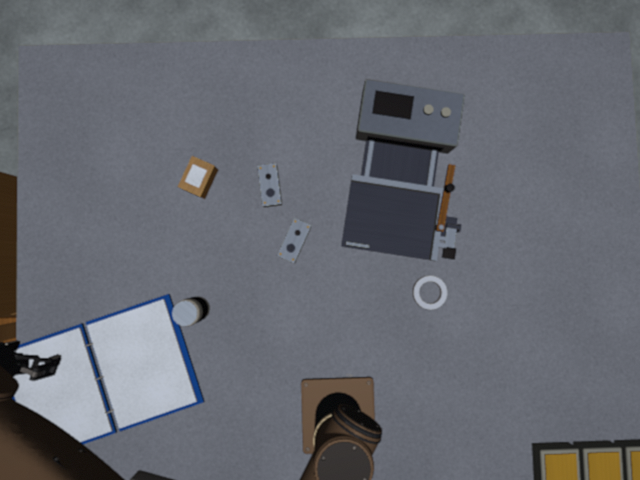

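View pics/scene0.png

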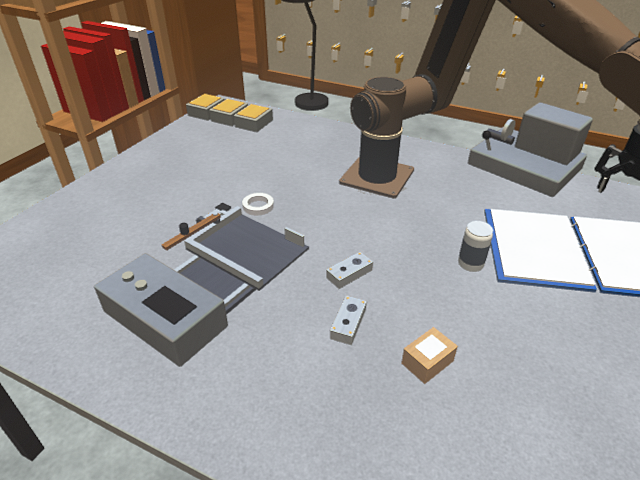

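Top view: two cases at about (269,186) and (294,241), tray corner near (437,188), keeper knob (449,188), release pad (449,253). The scene view also shows two cases. I'll enlarge the crop.

Run:
```python
import cv2
im=cv2.imread("pics/top0.png")
a=cv2.resize(im[155:270,250:330],None,fx=5,fy=5,interpolation=cv2.INTER_CUBIC)
b=cv2.resize(im[155:270,335:470],None,fx=5,fy=5,interpolation=cv2.INTER_CUBIC)
c=cv2.hconcat([a,b])[:, :]
c=cv2.resize(c,None,fx=.74,fy=.74,interpolation=cv2.INTER_AREA)
cv2.imwrite("pics/c1.png",c);print(c.shape)
```

```text
(426, 796, 3)
```

View pics/c1.png

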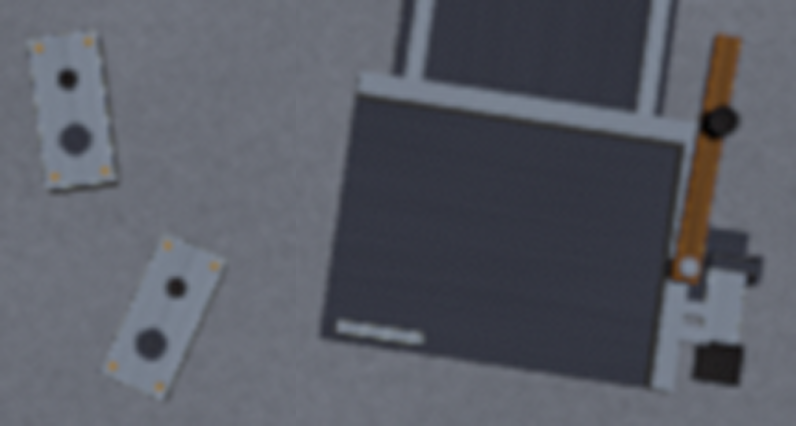

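```bash
cat > h.py <<'E'
from plant import *
import cv2,numpy as np
from scipy.spatial.transform import Rotation as R
from scipy.optimize import least_squares
np.set_printoptions(precision=4,suppress=True)
def ray(c,px,z,W=None):
    W=c["world_from_camera"] if W is None else W
    d=W[:3,:3]@np.array([(px[0]-c["cx"])/c["fx"],(px[1]-c["cy"])/c["fy"],1]); o=W[:3,3]
    return o+d*(z-o[2])/d[2]
def fit(model,pts): # planar rigid fit model->pts
    f=lambda p:((np.c_[np.cos(p[2])*model[:,0]-np.sin(p[2])*model[:,1]+p[0],np.sin(p[2])*model[:,0]+np.cos(p[2])*model[:,1]+p[1]])-pts).ravel()
    best=min((least_squares(f,[*pts.mean(0),a]) for a in np.arange(0,6.3,.7)),key=lambda r:r.cost)
    return best.x,best.fun.reshape(-1,2)
def wristW(s,c):
    T=np.eye(4);T[:3,:3]=R.from_quat(s["tcp_rot"]).as_matrix();T[:3,3]=s["eef_pos"];return T@c["mount"]
E
python3 - <<'E'
from h import *
c=read_camera("top")
L=lambda u,v:(u/3.7+250-.4,v/3.7+155-.4)
Rr=lambda u,v:((u-296)/3.7+335-.4,v/3.7+155-.4)
cm=np.array([[.055,.025],[.055,-.025],[-.055,-.025],[-.055,.025]])
for n,q in dict(A=[(28,36),(101,34),(118,183),(50,190)],B=[(168,236),(225,260),(163,400),(105,373)]).items():
    P=np.array([ray(c,L(*x),.03)[:2] for x in q]); print(n,fit(cm,P))
m=np.array([[0,0],[-.175,0],[-.175,.235],[0,.235],[-.09,-.0075]])
q=[((683,143),.03),((650,385),.03),((321,338),.03),((357,95),.03),((688,267),.075)]
P=np.array([ray(c,Rr(*x),z)[:2] for x,z in q]); print("T",fit(m,P))
print("knob",ray(c,Rr(720,121),.10),"pad",ray(c,Rr(718,363),.051))
for n,q,z in (("can",(189,310),.1),("blank",(198,177),.05),("tape",(430,292),.02)): print(n,ray(c,q,z))
s=get_state();w=read_camera("wrist");print(R.from_quat(s["tcp_rot"]).as_matrix(),w["cx"],w["cy"])
E
```

```text
A (array([0.6135, 0.163 , 6.3768]), array([[-0.0024, -0.002 ],
       [ 0.0022,  0.0006],
       [ 0.0006,  0.0001],
       [-0.0003,  0.0012]]))
B (array([ 0.4635,  0.1014, -0.4477]), array([[ 0.0025,  0.0021],
       [-0.0009, -0.0028],
       [-0.0015, -0.0018],
       [-0.0001,  0.0025]]))
T (array([ 0.577 , -0.2851,  6.1068]), array([[-0.0012,  0.0018],
       [-0.0004,  0.0017],
       [ 0.0008, -0.0008],
       [-0.0009, -0.0004],
       [ 0.0017, -0.0023]]))
knob [ 0.5819 -0.2933  0.1   ] pad [ 0.4191 -0.2993  0.051 ]
can [0.2961 0.3588 0.1   ]
blank [0.6344 0.3465 0.05  ]
tape [ 0.3168 -0.2543  0.02  ]
[[ 0.9388 -0.0007  0.3446]
 [-0.3446 -0.0013  0.9388]
 [-0.0002 -1.     -0.0015]] 317.26283001077076 240.06456113433018
```

```bash
cat >> h.py <<'E'
T0=np.array([.577,-.2851,-.1764])
def tw(x,y,T=T0): c,s=np.cos(T[2]),np.sin(T[2]); return np.array([T[0]+c*x-s*y,T[1]+s*x+c*y])
def yaw(s): m=R.from_quat(s["tcp_rot"]).as_matrix(); return np.arctan2(m[1,0],m[0,0])
def go(x,y,z,yw):
    s=get_state();p=s["eef_pos"];d=np.array([x,y,z])-p;a=(yw-yaw(s)+np.pi)%(2*np.pi)-np.pi
    c,sn=np.cos(yw),np.sin(yw)
    print("at",p,"yaw %.3f q6 %.2f op %.3f t %.1f F"%(yaw(s),s["qpos"][5],s["opening"],s["time"]),s["contact_force"],
      "\n turn y %.4f  then shift"%(-a/2/np.pi),np.array([c*d[0]+sn*d[1],-d[2],-sn*d[0]+c*d[1]])/.12)
def got(x,y,h,dyaw=0,T=T0): go(*tw(x,y,T),.03+h,T[2]+dyaw)
E
python3 -c "
from h import *
go(.6135,.163,.10,.0936)"
```

```text
at [0.2324 0.6334 0.2446] yaw -0.352 q6 -0.15 op 1.001 t 0.2 F [-0.1452  0.718   0.5557] 
 turn y -0.0709  then shift [ 2.7954  1.2054 -4.1997]
```

Request:
send_rows(plan=[[[0,0,0],[0,-0.0177,0]],[[0,0,0],[0,-0.0177,0]],[[0,0,0],[0,-0.0177,0]],[[0,0,0],[0,-0.0178,0]],[[0.17,0,-0.26],[0,0,0]],[[0.17,0,-0.26],[0,0,0]],[[0.17,0,-0.26],[0,0,0]],[[0.17,0,-0.26],[0,0,0]],[[0.17,0,-0.26],[0,0,0]],[[0.17,0,-0.26],[0,0,0]],[[0.17,0,-0.26],[0,0,0]],[[0.17,0,-0.26],[0,0,0]]], gripper=0, grip_force=60)

```text
time: 1.45
eef_pos: [0.419, 0.3991, 0.2453]
tcp_rot: [-0.706, -0.033, 0.033, 0.706]
contact_force: [-0.7, -0.4, -0.8]
opening: 1.001
```

Request:
send_rows(plan=[[[0.18,0.1,-0.265],[0,0,0]],[[0.18,0.1,-0.265],[0,0,0]],[[0.18,0.1,-0.265],[0,0,0]],[[0.18,0.1,-0.265],[0,0,0]],[[0.18,0.1,-0.265],[0,0,0]],[[0.18,0.1,-0.265],[0,0,0]],[[0.18,0.1,-0.265],[0,0,0]],[[0.175,0.1,-0.265],[0,0,0]],[[0,0,0],[0,0,0]],[[0,0,0],[0,0,0]]])

```text
time: 2.45
eef_pos: [0.6136, 0.1625, 0.1486]
tcp_rot: [-0.706, -0.032, 0.033, 0.706]
contact_force: [0.4, -0.1, 0.2]
opening: 1.001
```

```bash
python3 -c "
from h import *
go(.6135,.163,.018,.0936)
s=get_state();c=read_camera('wrist');cv2.imwrite('pics/w1.png',c['img'])"
```

```text
at [0.6136 0.1625 0.1486] yaw 0.092 q6 -1.56 op 1.001 t 2.5 F [ 0.3587 -0.0883  0.2251] 
 turn y -0.0003  then shift [-0.0003  1.0887  0.004 ]
```

View pics/w1.png

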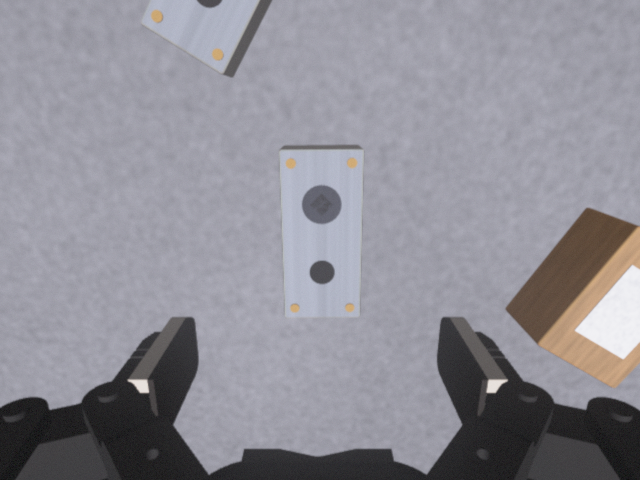

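Case A sits centred at about (322,233), with corners (279,149), (364,149), (361,318) and (285,318). The carton is on the right, clear of the fingers.

```bash
python3 -c "
from h import *
s=get_state();c=read_camera('wrist');W=wristW(s,c)
q=[(361,318),(285,318),(279,149),(364,149)]
P=np.array([ray(c,x,.03,W)[:2] for x in q]);cm=np.array([[.055,.025],[.055,-.025],[-.055,-.025],[-.055,.025]])
print(fit(cm,P))"
```

```text
(array([0.6135, 0.1659, 0.1032]), array([[-0.0002, -0.0003],
       [ 0.0002,  0.0001],
       [ 0.0003, -0.0001],
       [-0.0003,  0.0003]]))
```

Request:
send_rows(plan=[[[0,0.2,0.03],[0,-0.0015,0]],[[0,0.25,0],[0,0,0]],[[0,0.25,0],[0,0,0]],[[0,0.2,0],[0,0,0]],[[0,0.12,0],[0,0,0]],[[0,0.07,0],[0,0,0]],[[0,0,0],[0,0,0]],[[0,0,0],[0,0,0]]])

```text
time: 3.35
eef_pos: [0.6142, 0.1672, 0.0199]
tcp_rot: [-0.706, -0.037, 0.036, 0.706]
contact_force: [-0.3, 0.7, -0.1]
opening: 1.002
```

Request:
send_rows(plan=[[[0,0,0],[0,0,0]],[[0,0,0],[0,0,0]],[[0,0,0],[0,0,0]],[[0,0,0],[0,0,0]],[[0,0,0],[0,0,0]],[[0,0,0],[0,0,0]],[[0,0,0],[0,0,0]],[[0,0,0],[0,0,0]],[[0,0,0],[0,0,0]],[[0,0,0],[0,0,0]]], gripper=1, grip_force=80)

```text
time: 4.35
eef_pos: [0.6147, 0.1667, 0.0202]
tcp_rot: [0.706, 0.038, -0.035, -0.706]
contact_force: [-0.1, -0.8, 5.2]
opening: 0.57
```

Request:
send_rows(plan=[[[0,-0.1,0],[0,0,0]],[[0,-0.2,0],[0,0,0]],[[0,-0.25,0],[0,0,0]],[[0,-0.25,0],[0,0,0]],[[0,-0.2,0],[0,0,0]],[[0,0,0],[0,0,0]]])

```text
time: 4.95
eef_pos: [0.6152, 0.1672, 0.1425]
tcp_rot: [-0.706, -0.039, 0.034, 0.706]
contact_force: [1.0, 1.0, -3.5]
opening: 0.567
```

```bash
python3 -c "
from h import *
got(-.065,.05,.09)"
```

```text
at [0.6152 0.1672 0.1425] yaw 0.103 q6 -1.57 op 0.567 t 5.0 F [ 0.9878  0.9725 -3.5317] 
 turn y 0.0445  then shift [-0.1933  0.1875 -3.3502]
```

Request:
send_rows(plan=[[[0,0,0],[0,0.0148,0]],[[0,0,0],[0,0.0148,0]],[[0,0,0],[0,0.0149,0]],[[-0.03,0,-0.2],[0,0,0]],[[-0.03,0,-0.3],[0,0,0]],[[-0.03,0,-0.3],[0,0,0]],[[-0.03,0,-0.3],[0,0,0]],[[-0.03,0,-0.3],[0,0,0]],[[-0.04,0,-0.3],[0,0,0]],[[0,0,-0.3],[0,0,0]],[[0,0,-0.3],[0,0,0]],[[0,0,-0.3],[0,0,0]]])

```text
time: 6.15
eef_pos: [0.534, -0.1368, 0.1359]
tcp_rot: [-0.704, 0.064, -0.061, 0.705]
contact_force: [0.7, -0.0, -2.1]
opening: 0.566
```

Request:
send_rows(plan=[[[0,0,-0.3],[0,0,0]],[[0,0,-0.3],[0,0,0]],[[0,0,-0.3],[0,0,0]],[[0,0,-0.15],[0,0,0]],[[0,0.18,0],[0,0,0]],[[0,0,0],[0,0,0]],[[0,0,0],[0,0,0]]])

```text
time: 6.85
eef_pos: [0.5128, -0.2589, 0.115]
tcp_rot: [-0.703, 0.064, -0.061, 0.705]
contact_force: [0.6, 0.6, -3.2]
opening: 0.564
```

```bash
python3 -c "
from h import *
got(-.065,.05,.022)
s=get_state();c=read_camera('wrist');cv2.imwrite('pics/w2.png',c['img'])"
```

```text
at [ 0.5128 -0.2589  0.115 ] yaw -0.176 q6 -2.04 op 0.564 t 6.8 F [ 0.6271  0.6002 -3.2095] 
 turn y 0.0000  then shift [0.0232 0.525  0.2957]
```

View pics/w2.png

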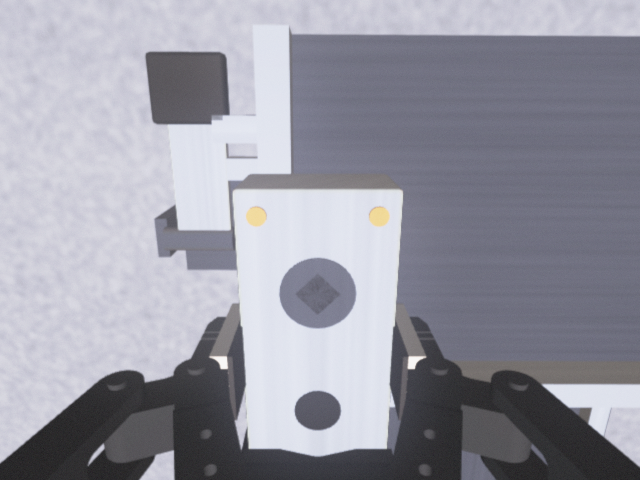

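The held case is square to the tray. The deck's near-right corner is at (291,35), the far fence foot at row 360, and the pad centre at about (188,90). I overshot in y, so I'll shift back.

```bash
python3 -c "
from h import *
s=get_state();c=read_camera('wrist');W=wristW(s,c)
f=lambda x,z:ray(c,x,z,W)
a=f((291,35),.03);b=f((291,175),.03);d=f((640,37),.03);e=f((450,360),.03);g=f((640,360),.03);p=f((188,90),.051)
print(a,b,d,e,g,p)
print('yaw',np.arctan2(*(b-a)[1::-1]),np.arctan2(*(d-a)[1::-1])-np.pi/2,np.arctan2(*(g-e)[1::-1])-np.pi/2)
for v in (a,b,d,e,g,p):
  q=v[:2]-T0[:2];t=T0[2];print(np.cos(t)*q[0]+np.sin(t)*q[1],-np.sin(t)*q[0]+np.cos(t)*q[1])"
```

```text
[ 0.4031 -0.2527  0.03  ] [ 0.4672 -0.2653  0.03  ] [ 0.4325 -0.0923  0.03  ] [ 0.5918 -0.1935  0.03  ] [ 0.6116 -0.0822  0.03  ] [ 0.4199 -0.3005  0.051 ]
yaw -0.19509030506787192 -0.18103165384030317 -0.1759821222663982
-0.17684624109214223 0.0014277090615915228
-0.11153656735051053 0.00020690917917485716
-0.17609122164747543 0.16443946938403245
-0.0015122629182546619 0.09274110433765179
-0.0015595056332145807 0.20579501559267258
-0.15192805297454418 -0.04276065444165941
```

Request:
send_rows(plan=[[[0,0,0.15],[0,0,0]],[[0,0,0.15],[0,0,0]],[[0,0.15,0],[0,0,0]],[[0,0.15,0],[0,0,0]],[[0,0.1,0],[0,0,0]],[[0,0.07,0],[0,0,0]],[[0,0.04,0],[0,0,0]],[[0,0,0],[0,0,0]],[[0,0,0],[0,0,0]],[[0,0,0],[0,0,0]]])

```text
time: 7.95
eef_pos: [0.5208, -0.2254, 0.0566]
tcp_rot: [0.705, -0.062, 0.063, -0.704]
contact_force: [-0.7, -0.3, -2.9]
opening: 0.567
```

```bash
python3 -c "
from h import *
got(-.065,.05,.0212)"
```

```text
at [ 0.5208 -0.2254  0.0566] yaw -0.177 q6 -1.98 op 0.567 t 8.0 F [-0.7235 -0.2544 -2.8635] 
 turn y -0.0000  then shift [0.0065 0.0448 0.0089]
```

Request:
send_rows(plan=[[[0,0.02,0],[0,0,0]],[[0,0.015,0],[0,0,0]],[[0,0.008,0],[0,0,0]],[[0,0,0],[0,0,0]],[[0,0,0],[0,0,0]],[[0,0,0],[0,0,0]]])

```text
time: 8.55
eef_pos: [0.5203, -0.2249, 0.0506]
tcp_rot: [-0.704, 0.062, -0.062, 0.704]
contact_force: [-0.7, 0.4, -3.5]
opening: 0.568
```

Request:
send_rows(plan=[[[0,0,0],[0,0,0]],[[0,0,0],[0,0,0]],[[0,0,0],[0,0,0]],[[0,0,0],[0,0,0]],[[0,0,0],[0,0,0]],[[0,0,0],[0,0,0]]], gripper=0.32)

```text
time: 9.15
eef_pos: [0.5203, -0.225, 0.0507]
tcp_rot: [0.704, -0.062, 0.062, -0.704]
contact_force: [0.2, -0.0, -0.0]
opening: 0.677
```

Request:
send_rows(plan=[[[0,-0.1,0],[0,0,0]],[[0,-0.2,0],[0,0,0]],[[0,-0.25,0],[0,0,0]],[[0,0,0],[0,0,0]]])

```text
time: 9.55
eef_pos: [0.5233, -0.2268, 0.1224]
tcp_rot: [0.706, -0.059, 0.065, -0.703]
contact_force: [0.4, 1.0, 0.2]
opening: 0.676
```

```bash
python3 -c "
from h import *
got(-.06,.11,.09)"
```

```text
at [ 0.5233 -0.2268  0.1224] yaw -0.176 q6 -1.98 op 0.676 t 9.6 F [0.4234 1.0053 0.1818] 
 turn y 0.0000  then shift [0.0261 0.0201 0.517 ]
```

```bash
python3 -c "
from h import *
go(.4635,.1014,.15,-.4477)"
```

```text
at [ 0.5233 -0.2268  0.1224] yaw -0.176 q6 -1.98 op 0.676 t 9.6 F [0.4234 1.0053 0.1818] 
 turn y 0.0432  then shift [-1.6329 -0.2299  2.2499]
```

Request:
send_rows(plan=[[[0,-0.1,0],[0,0.0144,0]],[[0,-0.13,0],[0,0.0144,0]],[[0,0,0],[0,0.0144,0]],[[-0.2,0,0.28],[0,0,0]],[[-0.2,0,0.28],[0,0,0]],[[-0.2,0,0.28],[0,0,0]],[[-0.2,0,0.28],[0,0,0]],[[-0.2,0,0.28],[0,0,0]],[[-0.2,0,0.28],[0,0,0]],[[-0.2,0,0.28],[0,0,0]],[[-0.23,0,0.29],[0,0,0]],[[0,0,0],[0,0,0]]], gripper=0)

```text
time: 10.75
eef_pos: [0.459, 0.1071, 0.1438]
tcp_rot: [-0.69, 0.156, -0.154, 0.69]
contact_force: [-0.6, -0.6, -0.3]
opening: 0.998
```

```bash
python3 -c "
from h import *
go(.4635,.1014,.02,-.4477)
s=get_state();c=read_camera('wrist');cv2.imwrite('pics/w3.png',c['img'])"
```

```text
at [0.459  0.1071 0.1438] yaw -0.442 q6 -1.12 op 0.998 t 10.8 F [-0.6185 -0.6179 -0.2841] 
 turn y 0.0009  then shift [ 0.0544  1.0319 -0.0262]
```

View pics/w3.png

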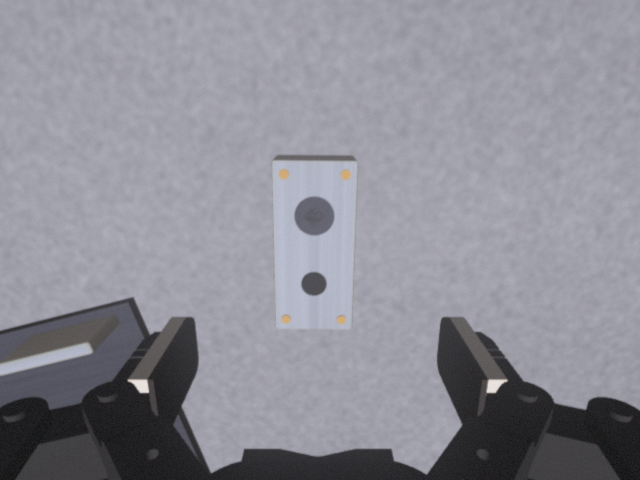

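Case B's corners are at (352,329), (276,329), (272,160) and (357,160). The tray's near-left corner at (132,299) leaves room for the finger.

```bash
python3 -c "
from h import *
s=get_state();c=read_camera('wrist');W=wristW(s,c)
q=[(352,329),(276,329),(272,160),(357,160)]
P=np.array([ray(c,x,.03,W)[:2] for x in q]);cm=np.array([[.055,.025],[.055,-.025],[-.055,-.025],[-.055,.025]])
r=fit(cm,P);print(r);go(r[0][0],r[0][1],.0195,r[0][2])"
```

```text
(array([0.4644, 0.1003, 5.8357]), array([[ 0.0004, -0.    ],
       [ 0.0001, -0.0001],
       [-0.0006, -0.0004],
       [ 0.0001,  0.0005]]))
at [0.4605 0.104  0.1441] yaw -0.445 q6 -1.12 op 1.000 t 10.8 F [ 0.6094 -0.7081 -0.0884] 
 turn y 0.0004  then shift [ 0.043   1.0387 -0.0134]
```

Request:
send_rows(plan=[[[0.03,0.2,-0.02],[0,0,0]],[[0,0.25,0],[0,0,0]],[[0,0.25,0],[0,0,0]],[[0,0.15,0],[0,0,0]],[[0,0.1,0],[0,0,0]],[[0,0.07,0],[0,0,0]],[[0,0,0],[0,0,0]],[[0,0,0],[0,0,0]]])

```text
time: 11.65
eef_pos: [0.4639, 0.0991, 0.0225]
tcp_rot: [-0.689, 0.157, -0.158, 0.69]
contact_force: [-0.1, 0.8, 0.2]
opening: 0.997
```

Request:
send_rows(plan=[[[0,0,0],[0,0,0]],[[0,0,0],[0,0,0]],[[0,0,0],[0,0,0]],[[0,0,0],[0,0,0]],[[0,0,0],[0,0,0]],[[0,0,0],[0,0,0]],[[0,0,0],[0,0,0]],[[0,0,0],[0,0,0]],[[0,0,0],[0,0,0]],[[0,0,0],[0,0,0]]], gripper=1, grip_force=80)

```text
time: 12.65
eef_pos: [0.4648, 0.0997, 0.0234]
tcp_rot: [-0.689, 0.156, -0.158, 0.69]
contact_force: [-0.1, 1.0, 7.1]
opening: 0.567
```

Request:
send_rows(plan=[[[0,-0.1,0],[0,0,0]],[[0,-0.2,0],[0,0,0]],[[0,-0.25,0],[0,0,0]],[[0,-0.25,0],[0,0,0]],[[0,-0.2,0],[0,0,0]],[[0,0,0],[0,0,0]],[[0,0,0],[0,0,0]]])

```text
time: 13.35
eef_pos: [0.4622, 0.0994, 0.1409]
tcp_rot: [0.69, -0.157, 0.157, -0.689]
contact_force: [0.1, -0.5, -3.7]
opening: 0.564
```

```bash
python3 -c "
from h import *
got(-.065,.128,.09)"
```

```text
at [0.4622 0.0994 0.1409] yaw -0.448 q6 -1.13 op 0.564 t 13.3 F [ 0.0761 -0.5446 -3.7188] 
 turn y -0.0432  then shift [ 0.9627  0.1745 -1.9195]
```

Request:
send_rows(plan=[[[0,0,0],[0,-0.0144,0]],[[0,0,0],[0,-0.0144,0]],[[0,0,0],[0,-0.0144,0]],[[0.12,0,-0.24],[0,0,0]],[[0.12,0,-0.24],[0,0,0]],[[0.12,0,-0.24],[0,0,0]],[[0.12,0,-0.24],[0,0,0]],[[0.12,0,-0.24],[0,0,0]],[[0.12,0,-0.24],[0,0,0]],[[0.12,0,-0.24],[0,0,0]],[[0.12,0,-0.24],[0,0,0]],[[0,0,0],[0,0,0]]])

```text
time: 14.55
eef_pos: [0.5355, -0.1506, 0.1391]
tcp_rot: [0.704, -0.065, 0.062, -0.704]
contact_force: [-0.6, 0.4, -4.3]
opening: 0.566
```

```bash
python3 -c "
from h import *
got(-.065,.128,.025)
s=get_state();c=read_camera('wrist');cv2.imwrite('pics/w4.png',c['img'])"
```

```text
at [ 0.5355 -0.1506  0.1391] yaw -0.180 q6 -1.85 op 0.566 t 14.6 F [-0.636   0.3842 -4.2741] 
 turn y -0.0006  then shift [-0.0045  0.7007  0.0239]
```

View pics/w4.png

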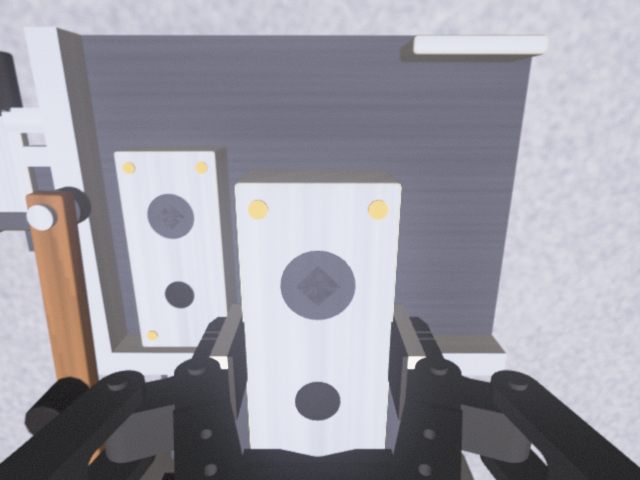

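Case A lies square in the tray, with its left top edge at about (213,150). The held case B is square too.

```bash
python3 -c "
from h import *
s=get_state();c=read_camera('wrist');W=wristW(s,c);t=T0[2]
for u,z in (((213,150),.06),((116,152),.06),((142,346),.06),((258,210),.06)):
  q=ray(c,u,z,W)[:2]-T0[:2];print(np.cos(t)*q[0]+np.sin(t)*q[1],-np.sin(t)*q[0]+np.cos(t)*q[1])"
```

```text
-0.12392621490142897 0.07571122044642993
-0.12311530620856569 0.028225796121142625
-0.01492931658669058 0.02685904569882162
-0.09382172763249683 0.0962939358894349
```

Request:
send_rows(plan=[[[0,0.15,0.02],[0,0,0]],[[0,0.2,0],[0,0,0]],[[0,0.15,0],[0,0,0]],[[0,0.1,0],[0,0,0]],[[0,0.07,0],[0,0,0]],[[0,0.04,0],[0,0,0]],[[0,0,0],[0,0,0]],[[0,0,0],[0,0,0]],[[0,0,0],[0,0,0]]])

```text
time: 15.55
eef_pos: [0.5372, -0.1456, 0.0576]
tcp_rot: [0.705, -0.062, 0.063, -0.704]
contact_force: [1.0, 0.8, -3.2]
opening: 0.563
```

Request:
send_rows(plan=[[[0,0.015,0],[0,0,0]],[[0,0.01,0],[0,0,0]],[[0,0.006,0],[0,0,0]],[[0,0,0],[0,0,0]],[[0,0,0],[0,0,0]],[[0,0,0],[0,0,0]]])

```text
time: 16.15
eef_pos: [0.5366, -0.1454, 0.0535]
tcp_rot: [0.704, -0.062, 0.062, -0.704]
contact_force: [-3.3, 0.3, 2.6]
opening: 0.567
```

Request:
send_rows(plan=[[[0,0,0],[0,0,0]],[[0,0,0],[0,0,0]],[[0,0,0],[0,0,0]],[[0,0,0],[0,0,0]],[[0,0,0],[0,0,0]],[[0,0,0],[0,0,0]]], gripper=0.32)

```text
time: 16.75
eef_pos: [0.5365, -0.1452, 0.0528]
tcp_rot: [0.704, -0.062, 0.062, -0.704]
contact_force: [-0.5, -0.1, -0.4]
opening: 0.68
```

Request:
send_rows(plan=[[[0,-0.1,0],[0,0,0]],[[0,-0.2,0],[0,0,0]],[[0,-0.2,0],[0,0,0]],[[0,-0.1,0],[0,0,0]],[[0,0,0],[0,0,0]]])

```text
time: 17.25
eef_pos: [0.5381, -0.1459, 0.1278]
tcp_rot: [0.705, -0.06, 0.064, -0.704]
contact_force: [-0.2, -0.3, 1.2]
opening: 0.683
```

Request:
send_rows(plan=[[[0,0,0.2],[0,0,0]],[[0,0,0.25],[0,0,0]],[[0,0,0],[0,0,0]],[[0,0,0],[0,0,0]],[[0,0,0],[0,0,0]],[[0,0,0],[0,0,0]],[[0,0,0],[0,0,0]],[[0,0,0],[0,0,0]],[[0,0,0],[0,0,0]]], gripper=1, grip_force=30)

```text
time: 18.15
eef_pos: [0.546, -0.0924, 0.1249]
tcp_rot: [0.704, -0.062, 0.063, -0.704]
contact_force: [-0.1, -0.2, -1.0]
opening: 0.001
```

```bash
python3 -c "
from h import *
got(-.067,.184,.026)
s=get_state();c=read_camera('wrist');cv2.imwrite('pics/w5.png',c['img'])"
```

```text
at [ 0.546  -0.0924  0.1249] yaw -0.177 q6 -1.74 op 0.001 t 18.1 F [-0.1291 -0.1774 -1.0428] 
 turn y -0.0001  then shift [-0.0219  0.5741 -0.0021]
```

View pics/w5.png

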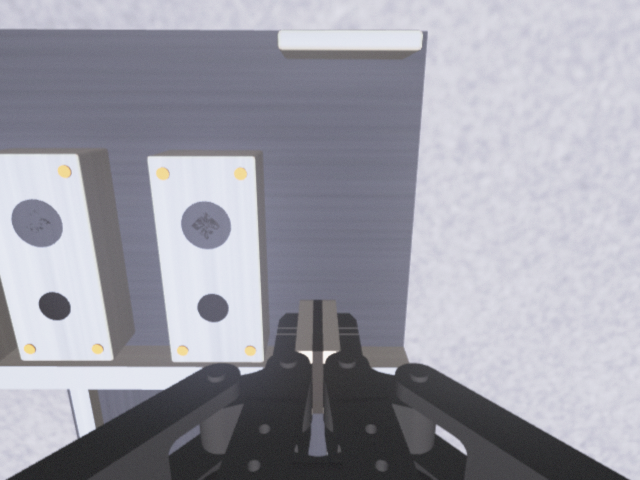

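Two cases stand side by side with about 25 mm between them, and the closed fingers are clear on the left at (318,330). Next I descend and push right.

Request:
send_rows(plan=[[[-0.02,0.2,0],[0,0,0]],[[0,0.2,0],[0,0,0]],[[0,0.12,0],[0,0,0]],[[0,0.05,0],[0,0,0]],[[0,0,0],[0,0,0]],[[0,0,0],[0,0,0]]])

```text
time: 18.8
eef_pos: [0.5444, -0.0919, 0.0573]
tcp_rot: [0.705, -0.062, 0.063, -0.704]
contact_force: [0.6, -0.6, -0.5]
opening: -0.0
```

Request:
send_rows(plan=[[[0,0,-0.05],[0,0,0]],[[0,0,-0.05],[0,0,0]],[[0,0,-0.05],[0,0,0]],[[0,0,-0.05],[0,0,0]],[[0,0,-0.05],[0,0,0]],[[0,0,-0.05],[0,0,0]],[[0,0,-0.05],[0,0,0]],[[0,0,-0.05],[0,0,0]],[[0,0,-0.04],[0,0,0]],[[0,0,-0.04],[0,0,0]],[[0,0,-0.04],[0,0,0]],[[0,0,0],[0,0,0]]])

```text
time: 20.0
eef_pos: [0.5332, -0.1528, 0.0573]
tcp_rot: [-0.704, 0.062, -0.063, 0.705]
contact_force: [1.7, 6.4, 4.3]
opening: 0.004
```

```bash
python3 -c "
from h import *
got(-.067,.1145,.026)"
```

```text
at [ 0.5332 -0.1528  0.0573] yaw -0.178 q6 -1.86 op 0.004 t 20.0 F [1.6953 6.4375 4.32  ] 
 turn y -0.0002  then shift [-0.0054  0.0109 -0.0667]
```

Pushing both now at about 6 N. I'll continue in small steps.

Request:
send_rows(plan=[[[0,0,-0.02],[0,0,0]],[[0,0,-0.02],[0,0,0]],[[0,0,-0.02],[0,0,0]],[[0,0,-0.01],[0,0,0]],[[0,0,0],[0,0,0]]])

```text
time: 20.5
eef_pos: [0.5319, -0.1597, 0.0573]
tcp_rot: [-0.703, 0.063, -0.063, 0.706]
contact_force: [2.1, 9.5, 5.5]
opening: -0.002
```

Request:
send_rows(plan=[[[0,0,-0.015],[0,0,0]],[[0,0,-0.015],[0,0,0]],[[0,0,0],[0,0,0]]])

```text
time: 20.8
eef_pos: [0.5319, -0.16, 0.0574]
tcp_rot: [-0.7, 0.063, -0.064, 0.708]
contact_force: [6.0, 20.7, 6.5]
opening: -0.002
```

```bash
python3 -c "
from h import *
got(-.067,.1145,.026)"
```

```text
at [ 0.5319 -0.16    0.0574] yaw -0.180 q6 -1.88 op -0.002 t 20.8 F [ 6.045  20.6882  6.4857] 
 turn y -0.0006  then shift [-0.0057  0.0113 -0.0059]
```

Seated against the right fence at 20 N. Next I'll push both near ends at once with the fingers spread to about 36 mm.

Request:
send_rows(plan=[[[0,0,0.05],[0,0,0]],[[0,0,0.05],[0,0,0]],[[0,-0.2,0],[0,0,0]],[[0,-0.2,0],[0,0,0]],[[0,-0.1,0],[0,0,0]],[[-0.2,0,-0.2],[0,0,0]],[[-0.25,0,-0.2],[0,0,0]],[[-0.25,0,-0.2],[0,0,0]],[[0,0,0],[0,0,0]],[[0,0,0],[0,0,0]],[[0,0,0],[0,0,0]]])

```text
time: 21.9
eef_pos: [0.4378, -0.2094, 0.1165]
tcp_rot: [0.704, -0.062, 0.063, -0.704]
contact_force: [-0.3, -0.6, 0.8]
opening: 0.003
```

```bash
python3 -c "
from h import *
got(-.150,.05,.022)"
```

```text
at [ 0.4378 -0.2094  0.1165] yaw -0.177 q6 -2.05 op 0.003 t 21.9 F [-0.3053 -0.5816  0.8119] 
 turn y -0.0000  then shift [ 0.0026  0.5378 -0.0009]
```

Request:
send_rows(plan=[[[0,0.1,0],[0,0,0]],[[0,0.15,0],[0,0,0]],[[0,0.15,0],[0,0,0]],[[0,0.1,0],[0,0,0]],[[0,0.03,0],[0,0,0]],[[0,0,0],[0,0,0]],[[0,0,0],[0,0,0]]], gripper=0.58)

```text
time: 22.6
eef_pos: [0.4379, -0.2095, 0.0533]
tcp_rot: [0.705, -0.062, 0.062, -0.704]
contact_force: [0.4, 0.2, 0.0]
opening: 0.419
```

Request:
send_rows(plan=[[[0.03,0,0],[0,0,0]],[[0.03,0,0],[0,0,0]],[[0.03,0,0],[0,0,0]],[[0.03,0,0],[0,0,0]],[[0.03,0,0],[0,0,0]],[[0.03,0,0],[0,0,0]],[[0.02,0,0],[0,0,0]],[[0,0,0],[0,0,0]],[[0,0,0],[0,0,0]]])

```text
time: 23.5
eef_pos: [0.461, -0.2135, 0.0528]
tcp_rot: [0.704, -0.062, 0.062, -0.704]
contact_force: [-3.0, -0.2, 0.7]
opening: 0.416
```

```bash
python3 -c "
from h import *
got(-.121,.05,.022)"
```

```text
at [ 0.461  -0.2135  0.0528] yaw -0.176 q6 -2.03 op 0.416 t 23.5 F [-2.9568 -0.1603  0.7404] 
 turn y -0.0000  then shift [ 0.0482  0.0067 -0.0009]
```

Request:
send_rows(plan=[[[0.02,0,0],[0,0,0]],[[0.02,0,0],[0,0,0]],[[0.015,0,0],[0,0,0]],[[0.015,0,0],[0,0,0]],[[0,0,0],[0,0,0]]])

```text
time: 24.0
eef_pos: [0.4673, -0.2142, 0.0526]
tcp_rot: [-0.704, 0.064, -0.06, 0.705]
contact_force: [-9.7, 1.1, 7.4]
opening: 0.421
```

Request:
send_rows(plan=[[[0.015,0,0],[0,0,0]],[[0.01,0,0],[0,0,0]],[[0,0,0],[0,0,0]]])

```text
time: 24.3
eef_pos: [0.4701, -0.2146, 0.0526]
tcp_rot: [-0.704, 0.064, -0.06, 0.705]
contact_force: [-9.5, 1.1, 7.4]
opening: 0.419
```

```bash
python3 -c "
from h import *
got(-.121,.05,.022)"
```

```text
at [ 0.4701 -0.2146  0.0526] yaw -0.175 q6 -2.02 op 0.419 t 24.3 F [-9.4869  1.148   7.4377] 
 turn y 0.0002  then shift [-0.0279  0.0052 -0.0054]
```

Request:
send_rows(plan=[[[0.015,0,0],[0,0,0]],[[0.01,0,0],[0,0,0]],[[0,0,0],[0,0,0]]])

```text
time: 24.6
eef_pos: [0.4704, -0.2146, 0.0526]
tcp_rot: [-0.703, 0.067, -0.056, 0.706]
contact_force: [-20.0, 2.5, 16.2]
opening: 0.421
```

```bash
python3 -c "
from h import *
got(-.121,.05,.022)
s=get_state();c=read_camera('wrist');cv2.imwrite('pics/w6.png',c['img'])"
```

```text
at [ 0.4704 -0.2146  0.0526] yaw -0.174 q6 -2.02 op 0.421 t 24.6 F [-20.0486   2.4591  16.1517] 
 turn y 0.0003  then shift [-0.0307  0.0049 -0.0056]
```

View pics/w6.png

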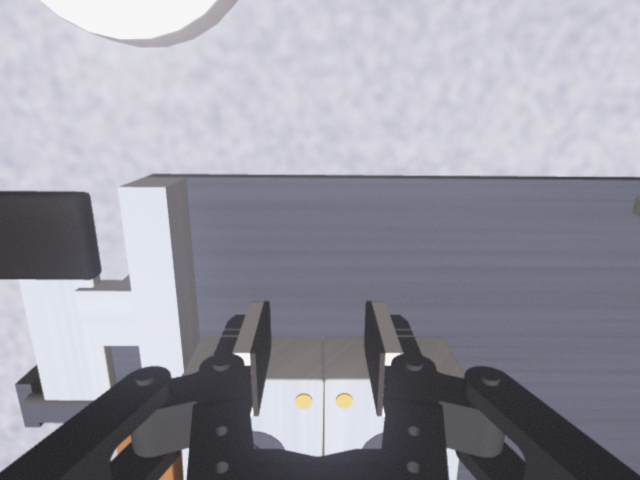

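Both cases stopped together at 20 N. Their near ends are level (row about 338) and the joint at column 323 is tight. I'll back off, rise and inspect.

Request:
send_rows(plan=[[[-0.06,0,0],[0,0,0]],[[-0.06,0,0],[0,0,0]],[[0,-0.2,0],[0,0,0]],[[0,-0.3,0],[0,0,0]],[[0,-0.3,0],[0,0,0]],[[0.2,-0.3,0],[0,0,0]],[[0.2,0,0],[0,0,0]],[[0,0,0],[0,0,0]],[[0,0,0],[0,0,0]]], gripper=0.4)

```text
time: 25.55
eef_pos: [0.5081, -0.2215, 0.1842]
tcp_rot: [-0.704, 0.062, -0.062, 0.705]
contact_force: [-0.0, 0.0, -0.4]
opening: 0.604
```

```bash
python3 -c "
from h import *
s=get_state();c=read_camera('wrist');cv2.imwrite('pics/w7.png',c['img'])
got(-.121,.05,.022)"
```

```text
at [ 0.5075 -0.2213  0.1836] yaw -0.176 q6 -1.99 op 0.595 t 25.6 F [0.0603 0.2478 0.0131] 
 turn y 0.0000  then shift [-0.3445  1.0969 -0.0052]
```

View pics/w7.png

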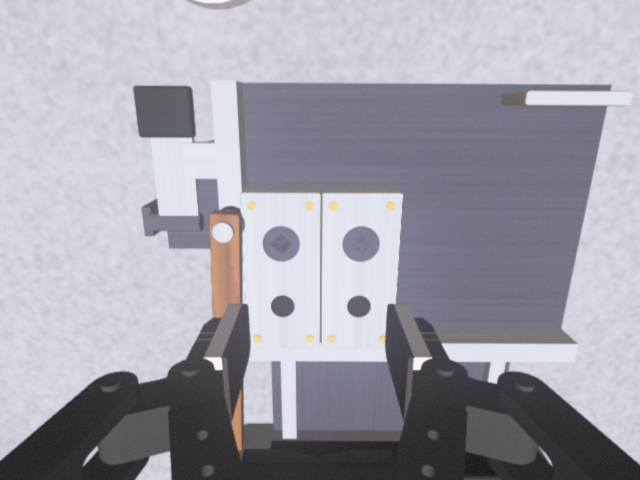

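Both cases sit flush in the corner, with top near corners at (242,193), (321,193) and (402,193). The keeper lies open along the fence with its pivot at (222,232), and the pad is at (165,111).

```bash
python3 -c "
from h import *
s=get_state();c=read_camera('wrist');W=wristW(s,c);t=T0[2]
def tf(p):
  q=p[:2]-T0[:2];return np.array([np.cos(t)*q[0]+np.sin(t)*q[1],-np.sin(t)*q[0]+np.cos(t)*q[1]])
for n,u,z in (('a',(242,193),.06),('m',(321,193),.06),('b',(402,193),.06),('m2',(322,348),.06),('piv',(222,232),.075),('bar near',(225,212),.075),('bar',(229,420),.075),('pad',(165,111),.051),('farR deck near',(243,83),.03),('nearleft',(608,86),.03),('pull',(578,98),.066)):
  print(n,tf(ray(c,u,z,W)))
c=read_camera('top')
im=cv2.resize(c['img'][155:270,335:470],None,fx=5,fy=5,interpolation=cv2.INTER_CUBIC);cv2.imwrite('pics/t2.png',im)
k=tw(.01,-.0075);print(k);go(*k,.105+.04,T0[2]-np.pi)"
```

```text
a [-0.1074  0.004 ]
m [-0.1074  0.0523]
b [-0.1074  0.1019]
m2 [0.0013 0.0533]
piv [-0.0869 -0.0065]
bar near [-0.0991 -0.0038]
bar [ 0.0489 -0.0111]
pad [-0.1552 -0.041 ]
farR deck near [-0.172  0.003]
nearleft [-0.1702  0.2346]
pull [-0.1623  0.1956]
[ 0.5855 -0.2942]
at [ 0.5071 -0.2213  0.1835] yaw -0.177 q6 -1.99 op 0.600 t 25.7 F [ 0.4298  0.1256 -0.0214] 
 turn y 0.5000  then shift [-0.7499  0.3209  0.4838]
```

Request:
send_rows(plan=[[[0,0,0],[0,0.022,0]],[[0,0,0],[0,0.022,0]],[[0,0,0],[0,0.022,0]],[[0,0,0],[0,0.022,0]],[[0,0,0],[0,0.022,0]],[[0,0,0],[0,0.022,0]],[[0,0,0],[0,0.022,0]],[[0,0,0],[0,0.022,0]],[[0,0,0],[0,0.022,0]],[[0,0,0],[0,0.022,0]],[[0,0,0],[0,0.022,0]],[[0,0,0],[0,0.022,0]]], gripper=0.45)

```text
time: 26.9
eef_pos: [0.5073, -0.2215, 0.184]
tcp_rot: [-0.428, 0.563, -0.562, 0.428]
contact_force: [-0.0, -0.2, -0.4]
opening: 0.55
```

Request:
send_rows(plan=[[[0,0,0],[0,0.022,0]],[[0,0,0],[0,0.022,0]],[[0,0,0],[0,0.022,0]],[[0,0,0],[0,0.022,0]],[[0,0,0],[0,0.022,0]],[[0,0,0],[0,0.022,0]],[[0,0,0],[0,0.022,0]],[[0,0,0],[0,0.022,0]],[[0,0,0],[0,0.022,0]],[[0,0,0],[0,0.022,0]],[[0,0,0],[0,0.016,0]],[[0,0,0],[0,0,0]]])

```text
time: 28.1
eef_pos: [0.5074, -0.2216, 0.1841]
tcp_rot: [0.062, 0.705, -0.704, -0.063]
contact_force: [-0.2, 0.2, -0.1]
opening: 0.55
```

```bash
python3 -c "
from h import *
k=tw(.01,-.0095);go(*k,.15,T0[2]-np.pi)"
```

```text
at [ 0.5074 -0.2216  0.1841] yaw 2.965 q6 1.15 op 0.550 t 28.1 F [-0.2461  0.1989 -0.0759] 
 turn y -0.0000  then shift [-0.7472  0.2839  0.4985]
```

Request:
send_rows(plan=[[[-0.19,0,0.12],[0,0,0]],[[-0.19,0,0.13],[0,0,0]],[[-0.19,0,0.13],[0,0,0]],[[-0.18,0,0.12],[0,0,0]],[[0,0.1,0],[0,0,0]],[[0,0,0],[0,0,0]],[[0,0,0],[0,0,0]]])

```text
time: 28.8
eef_pos: [0.585, -0.2957, 0.1713]
tcp_rot: [0.061, 0.705, -0.704, -0.063]
contact_force: [0.2, -0.0, -0.2]
opening: 0.546
```

```bash
python3 -c "
from h import *
k=tw(.01,-.0095);go(*k,.093,T0[2]-np.pi)
c=read_camera('wrist');cv2.imwrite('pics/w8.png',c['img'])"
```

```text
at [ 0.585  -0.2957  0.1713] yaw 2.966 q6 1.12 op 0.546 t 28.8 F [ 0.2243 -0.0321 -0.2006] 
 turn y 0.0001  then shift [-0.0023  0.6528  0.004 ]
```

View pics/w8.png

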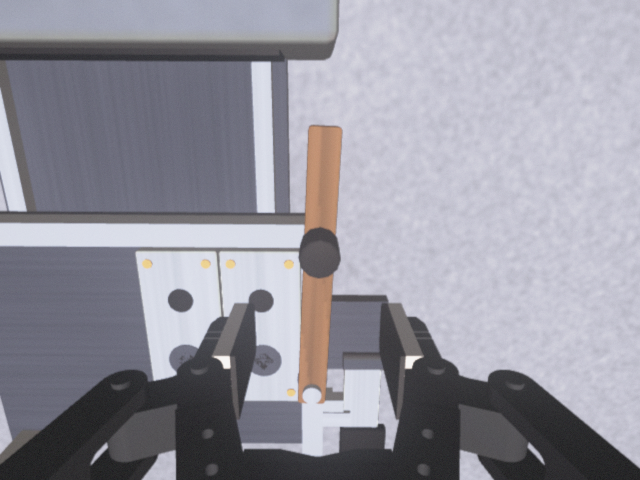

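The knob top is at about (320,248), centred between the fingers. The cases are still flush.

```bash
python3 -c "
from h import *
s=get_state();c=read_camera('wrist');W=wristW(s,c)
p=ray(c,(320,247),.1,W);print(p);go(p[0],p[1],.093,T0[2]-np.pi)
p=ray(c,(312,396),.077,W);print(p,tw(-.09,-.0075))"
```

```text
[ 0.5953 -0.2996  0.1   ]
at [ 0.5857 -0.296   0.1727] yaw 2.966 q6 1.12 op 0.549 t 28.9 F [-0.6048  0.3132  0.9138] 
 turn y 0.0001  then shift [-0.0845  0.6645  0.0157]
[ 0.4892 -0.2759  0.077 ] [ 0.4871 -0.2767]
```

Request:
send_rows(plan=[[[0,0.2,0.02],[0,0,0]],[[0,0.2,0],[0,0,0]],[[0,0.15,0],[0,0,0]],[[0,0.08,0],[0,0,0]],[[0,0.03,0],[0,0,0]],[[0,0,0],[0,0,0]],[[0,0,0],[0,0,0]]])

```text
time: 29.6
eef_pos: [0.5865, -0.2996, 0.0949]
tcp_rot: [-0.063, -0.704, 0.705, 0.062]
contact_force: [0.1, -1.1, 0.6]
opening: 0.552
```

Request:
send_rows(plan=[[[0,0,0],[0,0,0]],[[0,0,0],[0,0,0]],[[0,0,0],[0,0,0]],[[0,0,0],[0,0,0]],[[0,0,0],[0,0,0]],[[0,0,0],[0,0,0]],[[0,0,0],[0,0,0]],[[0,0,0],[0,0,0]]], gripper=1, grip_force=20)

```text
time: 30.4
eef_pos: [0.5865, -0.2993, 0.0948]
tcp_rot: [-0.063, -0.704, 0.705, 0.062]
contact_force: [0.5, 1.2, 5.4]
opening: 0.245
```

```bash
python3 -c "
from h import *
k=tw(.01,-.012);go(*k,.093,T0[2]-np.pi)"
```

```text
at [ 0.5865 -0.2993  0.0948] yaw 2.965 q6 1.12 op 0.245 t 30.4 F [0.5064 1.1842 5.3956] 
 turn y -0.0000  then shift [ 0.0152  0.0151 -0.0029]
```

Request:
send_rows(plan=[[[0,0,0],[0,0.007,0]],[[0.0266,0,-0.0666],[0,-0.01273,0]],[[0.0266,0,-0.0666],[0,-0.01273,0]],[[0.0266,0,-0.0666],[0,-0.01273,0]],[[0.0266,0,-0.0666],[0,-0.01273,0]],[[0.0266,0,-0.0666],[0,-0.01273,0]],[[0.0266,0,-0.0666],[0,-0.01273,0]],[[0.0266,0,-0.0666],[0,-0.01273,0]],[[0.0266,0,-0.0666],[0,-0.01273,0]],[[0,0,0],[0,0,0]]])

```text
time: 31.4
eef_pos: [0.5624, -0.2356, 0.0953]
tcp_rot: [0.142, -0.691, 0.692, -0.152]
contact_force: [14.8, 8.9, 0.6]
opening: 0.241
```

```bash
python3 -c "
from h import *
a=.595;k=tw(-.09+.1*np.cos(a),-.0075+.1*np.sin(a));go(*k,.093,T0[2]-np.pi+a)"
```

```text
at [ 0.5624 -0.2356  0.0953] yaw -2.722 q6 0.58 op 0.241 t 31.4 F [14.808   8.8658  0.6005] 
 turn y 0.0002  then shift [-0.1208  0.019   0.0579]
```

I put a wrong inward component in that arc (0.0266 where it should be 0.00266). The knob is still held (opening 0.241), so I'll correct outward and look.

```bash
python3 -c "
from h import *
a=.66;k=tw(-.09+.1*np.cos(a),-.0075+.1*np.sin(a));go(*k,.095,T0[2]-np.pi+a)
c=read_camera('wrist');cv2.imwrite('pics/w9.png',c['img'])"
```

```text
at [ 0.5624 -0.2356  0.0953] yaw -2.722 q6 0.58 op 0.241 t 31.4 F [14.808   8.8658  0.6005] 
 turn y -0.0102  then shift [-0.1186  0.0023  0.0115]
```

View pics/w9.png

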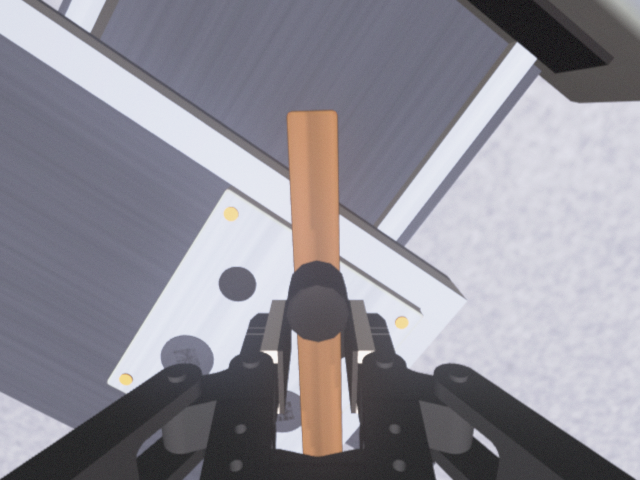

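The knob is still between the pads but near their outer edge. The cases are still against the fence. I'll slide the tool outward.

Request:
send_rows(plan=[[[-0.04,0,0],[0,0,0]],[[-0.04,0,0],[0,-0.005,0]],[[-0.04,0,0],[0,-0.005,0]],[[-0.02,0,0],[0,0,0]],[[0,0,0],[0,0,0]],[[0,0,0],[0,0,0]]])

```text
time: 32.05
eef_pos: [0.5692, -0.2337, 0.0952]
tcp_rot: [0.173, -0.686, 0.687, -0.166]
contact_force: [-12.9, -6.2, 12.7]
opening: 0.234
```

```bash
python3 -c "
from h import *
a=.66;k=tw(-.09+.1*np.cos(a),-.0075+.1*np.sin(a));go(*k,.095,T0[2]-np.pi+a)"
```

```text
at [ 0.5692 -0.2337  0.0952] yaw -2.657 q6 0.54 op 0.234 t 32.0 F [-12.9037  -6.1557  12.6585] 
 turn y 0.0002  then shift [-0.0608  0.0013 -0.0008]
```

Request:
send_rows(plan=[[[0,0,0],[0,0,0]],[[0,0,0],[0,0,0]],[[0,0,0],[0,0,0]],[[0,0,0],[0,0,0]]], gripper=0.68)

```text
time: 32.45
eef_pos: [0.5721, -0.2303, 0.093]
tcp_rot: [-0.169, 0.687, -0.686, 0.169]
contact_force: [0.4, 0.5, 0.1]
opening: 0.318
```

```bash
python3 -c "
from h import *
a=.66;k=tw(-.09+.1*np.cos(a),-.0075+.1*np.sin(a));go(*k,.095,T0[2]-np.pi+a)"
```

```text
at [ 0.5721 -0.2303  0.093 ] yaw -2.659 q6 0.54 op 0.318 t 32.5 F [0.3673 0.4989 0.1421] 
 turn y -0.0002  then shift [-0.026  -0.0169  0.013 ]
```

Request:
send_rows(plan=[[[-0.026,-0.017,0],[0,0,0]],[[0.0027,0,-0.0666],[0,-0.01273,0]],[[0.0027,0,-0.0666],[0,-0.01273,0]],[[0.0027,0,-0.0666],[0,-0.01273,0]],[[0.0027,0,-0.0666],[0,-0.01273,0]],[[0.0027,0,-0.0666],[0,-0.01273,0]],[[0.0027,0,-0.0666],[0,-0.01273,0]],[[0.0027,0,-0.0666],[0,-0.01273,0]],[[0.0027,0,-0.0666],[0,-0.01273,0]],[[0.0027,0,-0.0666],[0,-0.01273,0]],[[0.0027,0,-0.0666],[0,-0.01273,0]],[[0,0,0],[0,0,0]]])

```text
time: 33.65
eef_pos: [0.5147, -0.1794, 0.0958]
tcp_rot: [0.423, -0.567, 0.567, -0.423]
contact_force: [-0.5, 0.9, 0.0]
opening: 0.316
```

```bash
python3 -c "
from h import *
a=1.57;k=tw(-.09+.1*np.cos(a),-.0075+.1*np.sin(a));go(*k,.095,T0[2]-np.pi+a)"
```

```text
at [ 0.5147 -0.1794  0.0958] yaw -1.859 q6 -0.23 op 0.316 t 33.6 F [-0.5216  0.9265  0.01  ] 
 turn y -0.0177  then shift [ 0.0052  0.007  -0.0836]
```

Request:
send_rows(plan=[[[0.004,0,-0.04],[0,-0.009,0]],[[0.001,0,-0.044],[0,-0.009,0]],[[0,0,-0.025],[0,0,0]],[[0,0,-0.02],[0,0,0]],[[0,0,-0.02],[0,0,0]],[[0,0,0],[0,0,0]]])

```text
time: 34.25
eef_pos: [0.4985, -0.1767, 0.0962]
tcp_rot: [0.453, -0.541, 0.543, -0.455]
contact_force: [6.2, -0.4, -3.3]
opening: 0.319
```

```bash
python3 -c "
from h import *
a=1.57;k=tw(-.09+.1*np.cos(a),-.0075+.1*np.sin(a));go(*k,.095,T0[2]-np.pi+a)"
```

```text
at [ 0.4985 -0.1767  0.0962] yaw -1.748 q6 -0.36 op 0.319 t 34.2 F [ 6.2118 -0.4338 -3.3261] 
 turn y -0.0000  then shift [0.0038 0.0096 0.0529]
```

Request:
send_rows(plan=[[[0,0,0.05],[0,0,0]],[[0,-0.1,0],[0,0,0]],[[0,-0.2,0],[0,0,0]],[[0,-0.3,0],[0,0,0]],[[0,-0.3,0],[0,0,0]],[[0,0,0],[0,0,0]],[[0,0,0],[0,0,0]]])

```text
time: 34.95
eef_pos: [0.5033, -0.1777, 0.2053]
tcp_rot: [0.454, -0.541, 0.543, -0.454]
contact_force: [-0.5, 0.6, -0.8]
opening: 0.32
```

```bash
python3 -c "
from h import *
c=read_camera('wrist');cv2.imwrite('pics/w10.png',c['img'])
p=tw(-.155,-.043);go(*p,.13,T0[2]-np.pi/2)"
```

```text
at [ 0.5026 -0.1772  0.2036] yaw -1.747 q6 -0.35 op 0.316 t 35.0 F [-0.2686 -0.0972  0.3085] 
 turn y 0.0001  then shift [ 1.1344  0.6135 -0.5232]
```

View pics/w10.png

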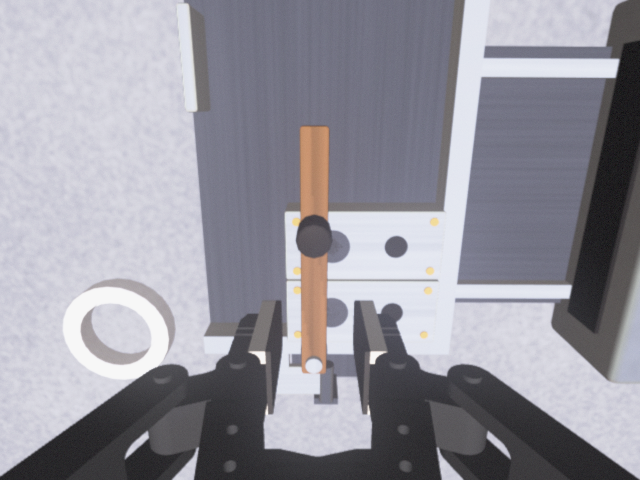

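The keeper lies squarely across both cases, which are still flush against the fences. Tape is at (115,333), clear. Next is the release pad with closed fingers.

Request:
send_rows(plan=[[[0.2,0,-0.09],[0,0,0]],[[0.23,0,-0.11],[0,0,0]],[[0.23,0,-0.11],[0,0,0]],[[0.23,0,-0.11],[0,0,0]],[[0.24,0,-0.1],[0,0,0]],[[0,0.2,0],[0,0,0]],[[0,0.2,0],[0,0,0]],[[0,0.2,0],[0,0,0]],[[0,0,0],[0,0,0]],[[0,0,0],[0,0,0]]], gripper=1)

```text
time: 36.0
eef_pos: [0.4172, -0.2993, 0.1305]
tcp_rot: [-0.454, 0.543, -0.541, 0.454]
contact_force: [-0.8, -0.9, -0.2]
opening: 0.003
```

```bash
python3 -c "
from h import *
p=tw(-.153,-.044);go(*p,.036,T0[2]-np.pi/2)"
```

```text
at [ 0.4172 -0.2993  0.1305] yaw -1.746 q6 -0.64 op 0.003 t 36.0 F [-0.8129 -0.9201 -0.1742] 
 turn y 0.0001  then shift [0.0164 0.7871 0.015 ]
```

Request:
send_rows(plan=[[[0.01,0.2,0.01],[0,0,0]],[[0,0.2,0],[0,0,0]],[[0,0.1,0],[0,0,0]],[[0,0.04,0],[0,0,0]],[[0,0.04,0],[0,0,0]],[[0,0.04,0],[0,0,0]],[[0,0.04,0],[0,0,0]],[[0,0.04,0],[0,0,0]],[[0,0.04,0],[0,0,0]],[[0,0,0],[0,0,0]]])

```text
time: 37.0
eef_pos: [0.4197, -0.3021, 0.0429]
tcp_rot: [0.454, -0.541, 0.543, -0.454]
contact_force: [0.5, -0.7, 0.9]
opening: -0.0
```

Request:
send_rows(plan=[[[0,0.02,0],[0,0,0]],[[0,0.02,0],[0,0,0]],[[0,0,0],[0,0,0]]])

```text
time: 37.3
eef_pos: [0.4193, -0.3021, 0.0382]
tcp_rot: [0.454, -0.541, 0.542, -0.454]
contact_force: [-0.6, -0.7, 2.3]
opening: 0.003
```

Request:
send_rows(plan=[[[0,0.02,0],[0,0,0]],[[0,0.02,0],[0,0,0]],[[0,0,0],[0,0,0]]])

```text
time: 37.6
eef_pos: [0.4199, -0.3025, 0.0365]
tcp_rot: [0.454, -0.542, 0.542, -0.454]
contact_force: [-5.0, 4.3, 22.4]
opening: 0.0
```

```bash
python3 -c "
from h import *
p=tw(-.153,-.044);go(*p,.036,T0[2]-np.pi/2)
c=read_camera('wrist');cv2.imwrite('pics/w11.png',c['img'])"
```

```text
at [ 0.4199 -0.3025  0.0365] yaw -1.746 q6 -0.64 op 0.000 t 37.6 F [-4.9889  4.2694 22.3739] 
 turn y 0.0002  then shift [-0.0056  0.0038 -0.0118]
```

View pics/w11.png

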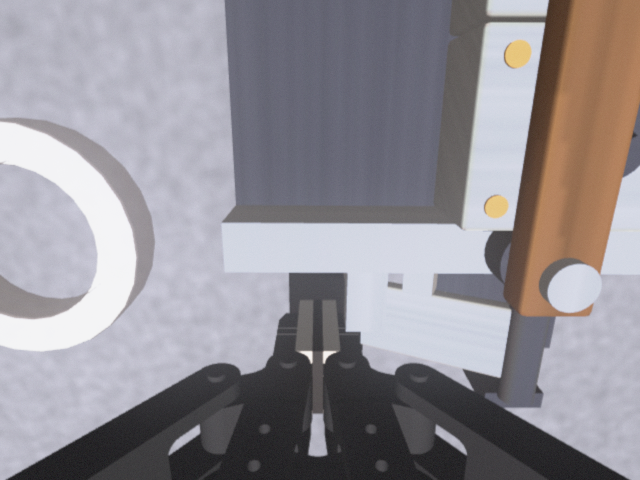

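The lever bottomed: 22 N, tips at z 0.0225, which matches the pad's 28 mm travel. I'll lift and move behind the pull.

Request:
send_rows(plan=[[[0,-0.1,0],[0,0,0]],[[0,-0.2,0],[0,0,0]],[[0,-0.3,0],[0,0,0]],[[0,-0.3,0],[0,0,0]],[[0,0,0],[0,-0.022,0]],[[0,0,0],[0,-0.022,0]],[[0,0,0],[0,-0.022,0]],[[0,0,0],[0,-0.022,0]],[[0,0,0],[0,-0.022,0]],[[0,0,0],[0,-0.022,0]],[[0,0,0],[0,-0.022,0]],[[0,0,0],[0,-0.022,0]]])

```text
time: 38.85
eef_pos: [0.4179, -0.3007, 0.1398]
tcp_rot: [-0.671, 0.222, -0.22, 0.672]
contact_force: [-0.0, 0.3, 0.2]
opening: -0.003
```

Request:
send_rows(plan=[[[0,0,0],[0,-0.022,0]],[[0,0,0],[0,-0.022,0]],[[0,0,0],[0,-0.022,0]],[[0,0,0],[0,-0.008,0]],[[0,0,0],[0,0,0]]])

```text
time: 39.35
eef_pos: [0.418, -0.3008, 0.1399]
tcp_rot: [-0.704, 0.063, -0.061, 0.705]
contact_force: [-0.2, 0.0, 0.2]
opening: 0.002
```

```bash
python3 -c "
from h import *
got(-.196,.19,.12)"
```

```text
at [ 0.418  -0.3008  0.1399] yaw -0.176 q6 -2.22 op 0.002 t 39.4 F [-0.1637  0.0327  0.2098] 
 turn y 0.0001  then shift [-0.3522 -0.0838  1.9443]
```

Request:
send_rows(plan=[[[0,-0.1,0.2],[0,0,0]],[[0,0,0.29],[0,0,0]],[[0,0,0.29],[0,0,0]],[[0,0,0.29],[0,0,0]],[[0,0,0.29],[0,0,0]],[[0,0,0.29],[0,0,0]],[[0,0,0.29],[0,0,0]],[[-0.12,0,0],[0,0,0]],[[-0.12,0,0],[0,0,0]],[[-0.11,0,0],[0,0,0]],[[0,0,0],[0,0,0]],[[0,0,0],[0,0,0]]])

```text
time: 40.55
eef_pos: [0.4182, -0.065, 0.153]
tcp_rot: [0.704, -0.062, 0.062, -0.704]
contact_force: [0.7, 0.4, 0.7]
opening: -0.001
```

```bash
python3 -c "
from h import *
got(-.196,.19,.026)
s=get_state();print(s['qpos'],R.from_quat(s['tcp_rot']).as_matrix())
c=read_camera('wrist');cv2.imwrite('pics/w12.png',c['img'])"
```

```text
at [ 0.4182 -0.065   0.153 ] yaw -0.176 q6 -1.79 op -0.001 t 40.5 F [0.6635 0.4236 0.7225] 
 turn y -0.0000  then shift [-0.0087  0.8085  0.0096]
[-0.3948 -0.1927  2.2519 -0.0001  1.0826 -1.789 ] [[ 0.9845 -0.0002  0.1756]
 [-0.1756 -0.0001  0.9845]
 [-0.0002 -1.     -0.0001]]
```

View pics/w12.png

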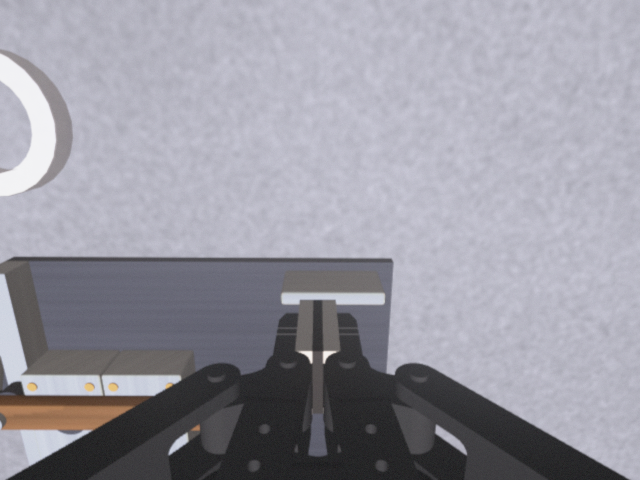

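The pull's base edge is at row 271 (columns 285 to 381) and its top near edge at row 292. Cases and keeper are in place.

```bash
python3 -c "
from h import *
s=get_state();c=read_camera('wrist');W=wristW(s,c);t=T0[2]
def tf(p):
  q=p[:2]-T0[:2];return np.array([np.cos(t)*q[0]+np.sin(t)*q[1],-np.sin(t)*q[0]+np.cos(t)*q[1]])
for u,z in (((333,271),.03),((333,292),.066),((392,259),.03),((30,258),.03),((285,271),.03),((381,271),.03)): print(tf(ray(c,u,z,W)))
print('tcp',tf(s['eef_pos']))"
```

```text
[-0.1708  0.1982]
[-0.1727  0.197 ]
[-0.1791  0.2361]
[-0.1798  0.0034]
[-0.1708  0.1671]
[-0.1708  0.2294]
tcp [-0.1946  0.1887]
```

Request:
send_rows(plan=[[[0,0.1,0.07],[0,0,0]],[[0,0.2,0],[0,0,0]],[[0,0.2,0],[0,0,0]],[[0,0.15,0],[0,0,0]],[[0,0.1,0],[0,0,0]],[[0,0.05,0],[0,0,0]],[[0,0,0],[0,0,0]],[[0,0,0],[0,0,0]]])

```text
time: 41.45
eef_pos: [0.4204, -0.0568, 0.0578]
tcp_rot: [0.704, -0.062, 0.062, -0.704]
contact_force: [0.5, 1.3, -0.1]
opening: 0.0
```

```bash
python3 -c "
from h import *
got(-.196,.198,.026)"
```

```text
at [ 0.4204 -0.0568  0.0578] yaw -0.176 q6 -1.77 op 0.000 t 41.5 F [ 0.5157  1.2629 -0.0919] 
 turn y 0.0001  then shift [-0.015   0.015   0.0062]
```

Request:
send_rows(plan=[[[0.02,0,0],[0,0,0]],[[0.02,0,0],[0,0,0]],[[0.03,0,0],[0,0,0]],[[0.03,0,0],[0,0,0]],[[0.03,0,0],[0,0,0]],[[0.03,0,0],[0,0,0]],[[0.03,0,0],[0,0,0]],[[0.03,0,0],[0,0,0]],[[0.03,0,0],[0,0,0]],[[0.03,0,0],[0,0,0]],[[0.03,0,0],[0,0,0]],[[0.03,0,0],[0,0,0]]])

```text
time: 42.65
eef_pos: [0.4592, -0.0638, 0.057]
tcp_rot: [-0.704, 0.063, -0.061, 0.704]
contact_force: [-4.8, 0.9, 3.3]
opening: 0.0
```

Request:
send_rows(plan=[[[0.03,0,0],[0,0,0]],[[0.03,0,0],[0,0,0]],[[0.03,0,0],[0,0,0]],[[0.03,0,0],[0,0,0]],[[0.03,0,0],[0,0,0]],[[0.03,0,0],[0,0,0]],[[0.03,0,0],[0,0,0]],[[0.03,0,0],[0,0,0]],[[0.03,0,0],[0,0,0]],[[0.03,0,0],[0,0,0]],[[0.03,0,0],[0,0,0]],[[0.03,0,0],[0,0,0]]])

```text
time: 43.85
eef_pos: [0.5017, -0.0715, 0.0571]
tcp_rot: [0.705, -0.063, 0.061, -0.704]
contact_force: [-4.3, -1.3, 4.3]
opening: -0.001
```

```bash
python3 -c "
from h import *
got(-.085,.198,.026)"
```

```text
at [ 0.5017 -0.0715  0.0571] yaw -0.175 q6 -1.74 op -0.001 t 43.9 F [-4.284  -1.2884  4.3401] 
 turn y 0.0002  then shift [0.2216 0.0088 0.0081]
```

Request:
send_rows(plan=[[[0.03,0,0],[0,0,0]],[[0.03,0,0],[0,0,0]],[[0.03,0,0],[0,0,0]],[[0.03,0,0],[0,0,0]],[[0.03,0,0],[0,0,0]],[[0.02,0,0],[0,0,0]],[[0.015,0,0],[0,0,0]],[[0.015,0,0],[0,0,0]],[[0,0,0],[0,0,0]]])

```text
time: 44.75
eef_pos: [0.5194, -0.0746, 0.0567]
tcp_rot: [-0.704, 0.069, -0.054, 0.705]
contact_force: [-24.5, -0.1, 19.4]
opening: -0.001
```

Request:
send_rows(plan=[[[0.015,0,0],[0,0,0]],[[0.015,0,0],[0,0,0]],[[0,0,0],[0,0,0]]])

```text
time: 45.05
eef_pos: [0.5195, -0.0746, 0.0567]
tcp_rot: [-0.704, 0.072, -0.049, 0.705]
contact_force: [-34.9, 1.7, 31.0]
opening: 0.0
```

```bash
python3 -c "
from h import *
got(-.085,.198,.026)"
```

```text
at [ 0.5195 -0.0746  0.0567] yaw -0.173 q6 -1.73 op 0.000 t 45.0 F [-34.9312   1.6965  30.9693] 
 turn y 0.0006  then shift [0.0715 0.0061 0.0071]
```

The tray stopped hard (over 24 N) at the expected travel. I'll back off, lift clear and check.

Request:
send_rows(plan=[[[-0.05,0,0],[0,0,0]],[[-0.06,0,0],[0,0,0]],[[-0.1,0,0],[0,0,0]],[[0,-0.2,0],[0,0,0]],[[0,-0.3,0],[0,0,0]],[[0,-0.3,0],[0,0,0]],[[0,-0.3,0],[0,0,0]],[[0,-0.2,0],[0,0,0]],[[0,0,0],[0,0,0]],[[0,0,0],[0,0,0]]])

```text
time: 46.05
eef_pos: [0.5049, -0.0717, 0.2131]
tcp_rot: [0.704, -0.062, 0.062, -0.704]
contact_force: [-0.3, 0.0, 0.4]
opening: -0.004
```

```bash
python3 -c "
from h import *
got(0,0,0)
c=read_camera('wrist');w=c['img']
t=read_camera('top')['img']
a=cv2.resize(t[70:270,340:470],None,fx=2.4,fy=2.4,interpolation=cv2.INTER_CUBIC)
b=w[:, :470]
cv2.imwrite('pics/f.png',cv2.hconcat([a,b]))"
```

```text
at [ 0.5049 -0.0717  0.2131] yaw -0.176 q6 -1.74 op -0.004 t 46.0 F [-0.2519  0.0379  0.37  ] 
 turn y 0.0001  then shift [ 0.9038  1.526  -1.6453]
```

View pics/f.png

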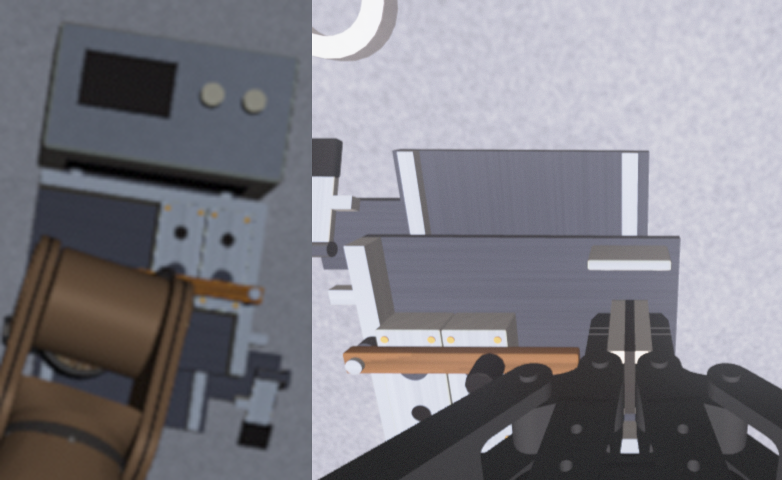

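The tray is nearly touching the housing. The keeper lies across both cases, which are flush in the corner. A numeric check follows.

```bash
python3 -c "
from h import *
s=get_state();c=read_camera('wrist');W=wristW(s,c);t=T0[2]
def tf(p):
  q=p[:2]-T0[:2];return np.array([np.cos(t)*q[0]+np.sin(t)*q[1],-np.sin(t)*q[0]+np.cos(t)*q[1]])
for n,u,z in (('deck NL',(368,237),.03),('deck NR',(72,237),.03),('caseA NR',(64,333),.06),('joint',(131,331),.06),('caseB NL',(202,330),.06),('pivot',(42,366),.077),('bar end',(267,360),.075)): print(n,tf(ray(c,u,z,W)))"
```

```text
deck NL [-0.0913  0.2364]
deck NR [-0.0912  0.0062]
caseA NR [-0.0243  0.0051]
joint [-0.0261  0.0561]
caseB NL [-0.027   0.1099]
pivot [-0.0069 -0.0044]
bar end [-0.0108  0.1601]
```

```bash
python3 -c "
from plant import *
print(sign_off())"
```

```text
the job is handed in; nothing more can be done
None
```

The job is handed in at about 46 s of simulated time. Sign-off gives no verdict, so the results below rest on my own checks.

I found two lock cases on the counter and put both in the tray. I pushed the row against the right fence and then the far fence until each stopped at about 20 N. Then I swung the keeper to its stop, pressed the release lever down to its stop, and pushed the tray home.

- **Cases:** In the last pictures both look flush and side by side in the corner. Their near ends measured 65 mm in from the tray's near edge, as they should when flush.
- **Keeper:** It lies across both cases at about 1.57 rad or slightly more.
- **Release lever:** It stopped at 22 N after about 28 mm of travel, which is its full stroke.
- **Tray:** It stopped hard and moved no further as the push rose from 24 to 35 N.
- **Robot:** The arm was clear of everything at hand-in.

Two things did not go cleanly:

- **Keeper swing:** I made a unit slip on the first part, which pulled inward at about 17 N. The knob stayed in the fingers, so I corrected it and finished with the knob loosely caged.
- **Final measurement:** The last wrist-camera readings were off by 4 to 7 mm on known points, and put the tray about 84 mm in as read and 88 mm after correction. My judgement that it is home (85 mm needed) therefore rests mainly on the hard stop.

I saw no sign that the tape had moved. I kept clear of the can and the carton but did not measure them again at the end.

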